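Clear the opened record-player deck

TASK

Clear the opened record-player deck: put the two broken scraps lying on it (cream plastic and brown wood) in the red waste bin, and stand the good silver can upright on the white disc on the wooden rack, so that it completes the neat row of three. Never tip the good can over, and do not push the two cans already on the rack out of place.

Things in the scene. Friction and masses are not known exactly. Their poses are not given: they have to be found in the camera images.
- deck: Dark square pan of an opened record player, 300 x 300 mm, fixed. Origin: centre of its underside, on the table. Floor 4 mm thick; rim 4 mm thick, 12 mm high. A hub (radius 13, 22 mm high) stands at its x -25, y 0 mm; fixed fittings up to 38 mm high (motor, brown circuit board, brass bar) line its far edge beyond x = +98 mm: they stay.
- cream_scrap: Cream plastic scrap, 48 x 24 x 18 mm, sides flat for x from -24 to +12 mm; beyond that a lower chipped tip. Lies loose on the deck floor. Origin: in its underside, on its centre line; x along its length, z up. The flat parallel sides face its +y and -y: grip across y. 17 to 42 g.
- wood_scrap: Brown wooden scrap, 47 x 26 x 20 mm, sides flat for x from -12 to +22 mm; splinters on the -x end. Lies loose on the deck floor. Origin: in its underside, on its centre line; x along its length, z up. The flat parallel sides face its +y and -y: grip across y. 17 to 42 g.
- good_can: Good silver metal can (a capacitor), upright cylinder 34 mm in diameter, 55 mm high, with a black band near its foot and a black dot on top, standing on the deck floor, loose, 50 to 100 g. Origin: centre of its underside; z along its axis.
- bin: Red open plastic waste bin, 160 x 160 x 80 mm outside, walls and floor 4 mm, fixed to the table; a flat red scrap (46 x 28 x 18 mm) already lies loose in it; left or right of the deck. Origin: centre of its underside; z up.
- bin_in (a point): Centre of the bin's inner floor (152 x 152 mm inside, walls rise 76 mm above this point); axes as the bin's, x and y square to its walls.
- rack: Small wooden rack shelf, fixed, across the deck from the bin. 210 mm along its own x, 110 mm along its y, flat top 70 mm above the table, no rim. Origin: centre of its underside. Its top has one row of three places, 62 mm apart along its x, on its centre line: two hold cans, one (any of the three) carries the white disc.
- spot: White disc, 38 mm in diameter, under 1 mm thick (a flat marking) on the rack's top: the empty place of the row. Origin: its centre at the height of the rack's top (z = 70 mm).
- row_can_a: Silver can just like the good one, 34 mm in diameter, 55 mm high, standing loose on the rack in the row. Origin: centre of its underside.
- row_can_b: The other silver can standing loose on the rack, same size. Origin: centre of its underside.

How it is judged:
At the end, for the whole second after the job is handed in: Scraps at rest in the bin (origin under 60 mm above its floor); good can at rest on the rack, upright within 0.1 rad, within 12 mm of the disc's centre, foot within 6 mm of the top; row cans upright and within 12 mm of their starts (x of cream_scrap in the frame of bin_in between -0.078 and 0.078 m and y of cream_scrap in the frame of bin_in between -0.078 and 0.078 m and z of cream_scrap in the frame of bin_in between -0.01 and 0.06 m and linear speed of each of cream_scrap, wood_scrap, good_can below 0.03 m/s and x of wood_scrap in the frame of bin_in between -0.078 and 0.078 m and y of wood_scrap in the frame of bin_in between -0.078 and 0.078 m and z of wood_scrap in the frame of bin_in between -0.01 and 0.06 m and horizontal distance between good_can and spot below 0.012 m and angle between each of good_can, row_can_a, row_can_b's own z axis and vertical below 0.1 rad and z of good_can in the frame of spot between -0.006 and 0.006 m and distance of each of row_can_a, row_can_b from where it was at the start of the episode below 0.012 m); the robot touches nothing.
It fails at once if the good can is tipped over (more than 0.8 rad from upright) (angle between good_can's own z axis and vertical above 0.8 rad).
It fails at once if a can of the row is pushed more than 30 mm or tipped (more than 0.5 rad) (distance of any of row_can_a, row_can_b from where it was at the start of the episode above 0.03 m or angle between any of row_can_a, row_can_b's own z axis and vertical above 0.5 rad).
It also fails if it takes over 54 s, if anything falls off the work surface, if the arm or the gripper's body presses on something with over 40 N, if the wrist force passes 120 N, or if a joint passes its speed limit or range.

ROBOT

A 6-joint arm with a two-finger parallel gripper is mounted at the origin on the work surface. World frame = base frame: x ahead of the robot, y to its left, z up, the work surface at z = 0. Lengths are in m, angles in rad, forces in N, time in s.
With the tool pointing down it reaches from about 0.4 to 0.825 m from the base axis. Payload 7 kg.
Tool frame: the origin (TCP) lies between the finger pads; the fingertips stand 8 mm ahead of it and the grasp point (between the pads) lies 11 mm behind it (tips_ahead is the distance from the TCP to the fingertips, in m); z points along the fingers, y is the direction in which the jaws open and shut (so a half turn about z gives the same grasp; the last joint's range is limited). The gripper opens to 88 mm and grips with 3 to 60 N. Pads are 19 mm wide; open, the fingers measure 130 mm over their backs; the gripper's body (78 mm by 193 mm) begins 47 mm behind the grasp point.
Start: joints at [1.616, 0.359, 0.012, 0, -1.224, -0.288], TCP at [0.162, 0.655, 0.235] pointing down, gripper open.
Joint ranges: [-3.07, 3.07], [-1.43, 2.12], [-1.02, 1.25], [-3.03, 1.67], [-3.05, -0], [-3.03, 3.03]. Speed limits (rad/s): [2.39, 2.39, 3.01, 3.14, 3.14, 3.14].

INTERFACE

Orientations are given as a unit quaternion [w, x, y, z].
In Python, from workcell import * gives the robot as it stands. The module is installed in compiled form; this text tells all that it offers.
- The arm moves only by the tool carry_out, never from a script. Its argument "targets" is a list of rows, each a list of 6 numbers: the shift along the world's x, y, z in cm, then the turn, a rotation vector about the world's x, y, z in degrees. A call has 1 to 20 rows; each row is the pose to reach, as a shift and turn from the pose commanded when the call began; what a row does not reach only later rows make up. A row lasts 1/12 s, in which the tool goes at most 41.7 mm and 7.16 degrees, less where a joint would pass 70% of its speed; a pose out of reach is approached as far as the arm can. A call with a gripper value outside its range is refused whole. "jaw" is the closure in counts, from 0 (fully open) to 255 (shut), set as the call begins (left out, the last holds). The fingers move at their own pace and stop on an object; "grip_force" is the grip in N (left out, the last holds). Time passes only in rows, so rows that repeat a pose let the fingers close. It gives the time, the measured TCP pose, the force and the opening at its end, in the units of the state.
- get_obs(): the state, without advancing time (a new reading comes with each control period).
- grab_frame(name): name is "scene" or "top" or "wrist"; returns (picture, depth): 420x560x3 uint8, blue, green, red; 420x560 float32, m along the optical axis (not along the pixel's ray), 0 where there is no reading.
- camera_model(name): a dict with "fx", "fy", "cx", "cy" (pixels), "R" (3x3) and "t" (3): a world point X has camera coordinates R X + t. Camera axes: x right, y down, z forward; pixel columns grow to the right and rows downward; lengths in m; the calibration is good to about 2 mm. A picture is of the moment at which its call begins: read the wrist's pose just before it. camera_model takes no time and is no camera call; for the wrist camera it gives the pose at the moment of the call.
- finish_job(): hands the job in, once; it reports no verdict.
The state is a dict: "time_s": time; "joints": joint angles; "dq": joint speeds; "tau": joint torques, N m; "tool_pos": TCP position; "tcp_rot": TCP orientation; "contact_force": force on the tool from outside, world axes, zero at the start; "wrist_torque": the same for the moment, N m; "opening": finger opening in m.
Only numpy, scipy, OpenCV 4.12 (cv2) and the standard library are available. Lean on these libraries where they do the work, as an engineer would, in place of code of your own. Each camera call takes 0.05 s, during which the arm holds its last target. There are 200 camera calls.

## Working session

There is one attempt and no reset: what is moved stays moved. The work goes in short steps, Python scripts to look and compute and a tool call to move; the robot and the scene stay as the last step left them, time stands still between calls to the robot, and variables do not carry over. Pictures are saved under pics/ and viewed, about 8 in all and at most 12, crops included, and the job is handed in when it is done.

Besides the shell and the picture viewer there is one more tool, called after ">>>" by a JSON object that holds its "fn" and its "kwargs". carry_out: Moves the arm, as the interface text tells. Its arguments: {"type":"object","properties":{"targets":{"type":"array","items":{"type":"array","items":{"type":"number"}}},"jaw":{"type":"number"},"grip_force":{"type":"number"}},"required":["targets"]}

```bash
mkdir -p pics; cat > h.py <<'E'
from workcell import *
import numpy as np, cv2
def cloud(n):
    m=camera_model(n); im,d=grab_frame(n)
    v,u=np.mgrid[0:420,0:560]
    c=np.stack([(u-m['cx'])/m['fx']*d,(v-m['cy'])/m['fy']*d,d],-1)
    P=(c-np.array(m['t']))@np.array(m['R'])
    P[d==0]=np.nan
    return im,d,P
E
python3 - <<'E'
from h import *
o=get_obs(); print(o)
for n in ['top','scene']:
    im,d,P=cloud(n); cv2.imwrite(f'pics/{n}0.png',im); np.savez(f'{n}0.npz',im=im,d=d,P=P)
    m=camera_model(n); print(n,-np.array(m['R']).T@np.array(m['t']), (d>0).mean())
E
```

```text
{'time_s': 0.0, 'joints': array([ 1.61611422e+00,  3.59384807e-01,  1.10329295e-02, -3.45133362e-04,
       -1.22411414e+00, -2.88051406e-01]), 'dq': array([-0.00131412, -0.0002084 ,  0.00039823,  0.00128873, -0.00114372,
       -0.00154823]), 'tau': array([-1.27568356e-06, -5.82721245e+01,  2.93058693e+01,  6.99716493e+00,
        7.05792612e-03, -1.60461550e-04]), 'tool_pos': array([0.16218621, 0.65471552, 0.23361365]), 'tcp_rot': array([ 8.50192304e-04,  9.92636615e-01, -1.21127316e-01, -2.14900080e-05]), 'contact_force': array([-0.56243609,  0.64795926,  0.18547758]), 'wrist_torque': array([-0.01464761,  0.05226332, -0.05773149]), 'opening': 0.0877924085471476}
top [ 0.34228461 -0.00108137  0.97134692] 0.9959736394557823
scene [ 1.03001939 -0.1187343   0.61143393] 0.9958928571428571
```

View pics/top0.png

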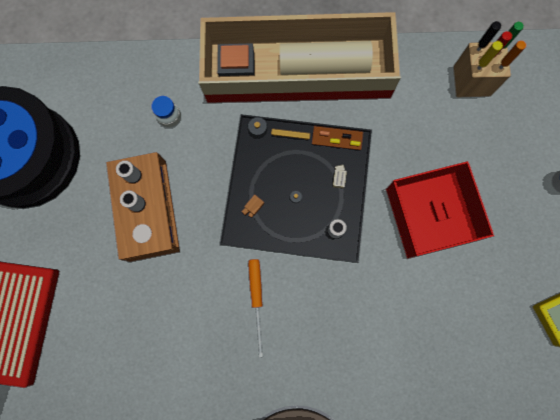

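View pics/scene0.png

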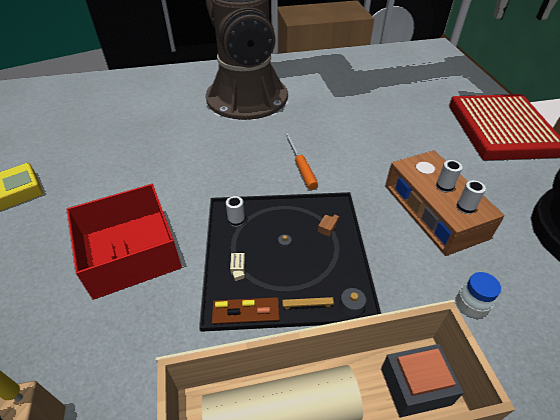

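The top view shows the cream scrap at (340,176), wood at (253,205), good can at (338,228), disc at (142,233), row cans at about (130,200) and (125,170), and the bin at (440,210). The scene view agrees. Next I'll measure them from the depth.

```bash
python3 - <<'E'
from h import *
for n,S in [('top',dict(cream=(340,176,18,18),wood=(253,205,16,16),can=(338,228,16,18),ra=(130,200,14,14),rb=(125,170,14,14),disc=(142,233,14,14),rack=(142,207,45,60),bin=(440,210,60,55),deck=(297,188,80,80)))]:
    z=np.load(n+'0.npz'); im,P=z['im'],z['P']; Z=P[...,2]; hsv=cv2.cvtColor(im,cv2.COLOR_BGR2HSV)
    for k,(u,v,a,b) in S.items():
        m=np.zeros(Z.shape,bool); m[v-b:v+b,u-a:u+a]=1
        if k in('cream',): m&=(Z>.010)&(Z<.03)
        if k=='wood': m&=(Z>.010)&(Z<.04)
        if k=='can': m&=(Z>.05)
        if k in('ra','rb'): m&=(Z>.115)
        if k=='disc': m&=(hsv[...,1]<60)&(hsv[...,2]>130)&(Z<.08)&(Z>.06)
        if k=='rack': m&=(Z>.064)&(Z<.076)
        if k=='bin': m&=(Z>.074)&(Z<.09)
        if k=='deck': m&=(hsv[...,2]<60)&(Z<.02)
        p=P[m]; 
        r=cv2.minAreaRect((p[:,:2]*1000).astype(np.float32))
        print(k,m.sum(),'mean',(p.mean(0)*1000).round(1),'zrange',np.percentile(Z[m]*1000,[2,50,98]).round(1),'rect',np.round(r[0],1),np.round(r[1],1),round(r[2],1))
    print('table z',np.nanmedian(Z[300:380,100:200])*1000)
E
```

```text
cream 228 mean [ 593.9 -103.9   20.1] zrange [12.2 20.8 24.7] rect [ 597.3 -104.7] [24.  50.1] 81.0
wood 253 mean [532.1  85.6  21.8] zrange [11.6 22.8 26.6] rect [531.4  87. ] [26.6 45.9] 50.3
can 216 mean [476.4 -91.3  58.4] zrange [53.8 58.5 61.5] rect [476.2 -91.5] [33.  31.7] 89.6
ra 251 mean [530.4 317.5 124.5] zrange [116.9 124.9 128.5] rect [530.8 318.6] [32.3 32.3] 86.1
rb 246 mean [591.2 328.6 124.4] zrange [116.5 124.7 127.9] rect [591.8 329.2] [32.1 32.7] 1.0
disc 278 mean [470.6 307.   70.7] zrange [67.6 70.7 73.9] rect [470.9 307.1] [37.4 37.4] 56.6
rack 4521 mean [521.7 314.5  69.9] zrange [66.3 69.9 73.2] rect [531.4 319. ] [210.5 111.8] 10.3
bin 736 mean [ 511.3 -302.7   78.5] zrange [74.4 78.6 81.8] rect [ 510.5 -301.8] [160.3 161.2] 13.4
deck 12926 mean [580.   -0.6   4.4] zrange [ 0.3  4.1 12.1] rect [578.8 -11.9] [296.8 300.1] 81.4
table z -0.3528804095048647
```

Every size matches the spec: scraps about 24x50 and 27x46 mm, cans about 33 mm across, rack 210x112 mm at z=70, bin 160 mm square. I'll go above the wood scrap first and look from close up.

>>> {"fn": "carry_out", "kwargs": {"targets": [[4, -4, 0, 0, 0, -6], [37, -56.8, -8.4, 0, 0, -26], [37, -56.8, -8.4, 0, 0, -26], [37, -56.8, -8.4, 0, 0, -26], [37, -56.8, -8.4, 0, 0, -26], [37, -56.8, -8.4, 0, 0, -26], [37, -56.8, -8.4, 0, 0, -26], [37, -56.8, -8.4, 0, 0, -26], [37, -56.8, -8.4, 0, 0, -26], [37, -56.8, -8.4, 0, 0, -26], [37, -56.8, -8.4, 0, 0, -26], [37, -56.8, -8.4, 0, 0, -26], [37, -56.8, -8.4, 0, 0, -26], [37, -56.8, -8.4, 0, 0, -26], [37, -56.8, -8.4, 0, 0, -26], [37, -56.8, -8.4, 0, 0, -26], [37, -56.8, -8.4, 0, 0, -26], [37, -56.8, -8.4, 0, 0, -26], [37, -56.8, -8.4, 0, 0, -26], [37, -56.8, -8.4, 0, 0, -26]], "jaw": 0, "grip_force": 20}}

```text
time_s: 1.77
tool_pos: [0.532, 0.0872, 0.1504]
tcp_rot: [0.0, 0.94, -0.342, -0.0]
contact_force: [0.0, 0.6, -0.1]
opening: 0.0875
```

```bash
cat >> h.py <<'E'
def look(name,c,hlo,hhi,r=.035):
    o=get_obs(); im,d,P=cloud('wrist'); cv2.imwrite(f'pics/{name}.png',im)
    m=(np.hypot(P[...,0]-c[0],P[...,1]-c[1])<r)&(P[...,2]>hlo)&(P[...,2]<hhi)
    q=o['tcp_rot']; yaw=np.degrees(2*np.arctan2(q[2],q[1]))+90
    print('t',o['time_s'],'tcp',(o['tool_pos']*1000).round(1),'jaw yaw',yaw.round(1)%180,'F',o['contact_force'].round(1),'open',o['opening'])
    p=P[m]; 
    if len(p)<10: print('few',len(p)); return
    rc=cv2.minAreaRect((p[:,:2]*1000).astype(np.float32))
    print(len(p),'mean',(p.mean(0)*1000).round(1),'z',np.percentile(p[:,2]*1000,[2,50,98]).round(1),'rect',np.round(rc[0],1),np.round(rc[1],1),round(rc[2],1))
E
python3 -c "
from h import *
look('w1',(.532,.087),.011,.045)"
```

```text
t 1.7667 tcp [532.   87.2 150.4] jaw yaw 50.1 F [ 0.   0.6 -0.1] open 0.08754530601256753
1164 mean [534.1  83.7  23.4] z [14.2 24.2 25.7] rect [530.7  86.2] [26.  46.5] 50.4
```

View pics/w1.png

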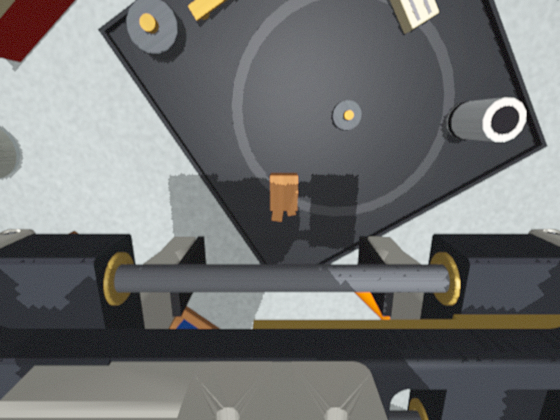

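The splinters point towards the image bottom, so the flat end is up, towards (+x,−y). Close-up rect (531,86) agrees with the top view. Fully open, the finger backs would come too near the deck rim, so I'll pre-close partly, then descend and grip.

>>> {"fn": "carry_out", "kwargs": {"targets": [[0.2, -0.3, -3, 0, 0, 0], [0.2, -0.3, -6, 0, 0, 0], [0.2, -0.3, -8, 0, 0, 0], [0.2, -0.3, -8, 0, 0, 0], [0.2, -0.3, -11, 0, 0, 0], [0.2, -0.3, -13, 0, 0, 0], [0.2, -0.3, -13.6, 0, 0, 0], [0.2, -0.3, -13.6, 0, 0, 0], [0.2, -0.3, -13.6, 0, 0, 0]], "jaw": 100}}

```text
time_s: 2.57
tool_pos: [0.535, 0.085, 0.0159]
tcp_rot: [-0.0, 0.94, -0.341, 0.0]
contact_force: [0.9, 0.4, 0.2]
opening: 0.0529
```

>>> {"fn": "carry_out", "kwargs": {"targets": [[0, 0, 0, 0, 0, 0], [0, 0, 0, 0, 0, 0], [0, 0, 0, 0, 0, 0], [0, 0, 0, 0, 0, 0], [0, 0, 0, 0, 0, 0], [0, 0, 0, 0, 0, 0], [0, 0, 0, 0, 0, 0], [0, 0, 0, 0, 0, 0]], "jaw": 255, "grip_force": 20}}

```text
time_s: 3.23
tool_pos: [0.5345, 0.0842, 0.0151]
tcp_rot: [-0.0, 0.94, -0.341, 0.0]
contact_force: [-2.2, -0.6, 5.8]
opening: 0.0256
```

>>> {"fn": "carry_out", "kwargs": {"targets": [[0, 0, 3, 0, 0, 0], [0, 0, 7, 0, 0, 0], [0, 0, 11, 0, 0, 0], [-0.1, -3, 14, 0, 0, 0], [-0.4, -7, 14, 0, 0, 0], [-0.4, -11, 14, 0, 0, 0], [-0.4, -15, 14, 0, 0, 0], [-0.4, -19, 14, 0, 0, 0], [-0.4, -23, 14, 0, 0, 0], [-0.4, -27, 14, 0, 0, 0], [-0.4, -31, 14, 0, 0, 0], [-0.4, -35, 14, 0, 0, 0], [-0.4, -37.4, 13, 0, 0, 0], [-0.4, -37.4, 10, 0, 0, 0], [-0.4, -37.4, 7, 0, 0, 0], [-0.4, -37.4, 5.5, 0, 0, 0], [-0.4, -37.4, 5.5, 0, 0, 0], [-0.4, -37.4, 5.5, 0, 0, 0]]}}

```text
time_s: 4.73
tool_pos: [0.5298, -0.2899, 0.0689]
tcp_rot: [0.0, 0.94, -0.341, -0.001]
contact_force: [0.4, 1.1, 0.4]
opening: 0.026
```

>>> {"fn": "carry_out", "kwargs": {"targets": [[0, 0, 0, 0, 0, 0], [0, 0, 0, 0, 0, 0], [0, 0, 0, 0, 0, 0], [0, 0, 0, 0, 0, 0], [0, 0, 0, 0, 0, 0], [0, 0, 0, 0, 0, 0]], "jaw": 100}}

```text
time_s: 5.23
tool_pos: [0.5305, -0.2898, 0.0701]
tcp_rot: [-0.0, 0.94, -0.341, 0.0]
contact_force: [0.3, -0.1, 1.0]
opening: 0.0525
```

>>> {"fn": "carry_out", "kwargs": {"targets": [[0, 0, 4, 0, 0, 0], [0, 0, 8, 0, 0, 0], [0, 1, 11, 0, 0, 6], [1, 5, 11, 0, 0, 12], [3, 9, 10, 0, 0, 18], [5, 13, 9, 0, 0, 24], [6.2, 17, 8, 0, 0, 31], [6.2, 18.6, 8, 0, 0, 31], [6.2, 18.6, 8, 0, 0, 31], [6.2, 18.6, 8, 0, 0, 31], [6.2, 18.6, 8, 0, 0, 31]]}}

```text
time_s: 6.15
tool_pos: [0.5922, -0.1039, 0.1497]
tcp_rot: [0.0, 0.997, -0.078, 0.0]
contact_force: [0.0, 0.5, 0.1]
opening: 0.0534
```

```bash
python3 -c "
from h import *
look('c1',(.597,-.104),.008,.045)
im,d,P=cloud('top'); cv2.imwrite('pics/binchk.png',cv2.resize(im[140:280,370:510],None,fx=3,fy=3))
"
```

```text
t 6.15 tcp [ 592.2 -103.9  149.7] jaw yaw 81.1 F [0.  0.5 0.1] open 0.05340189453833919
1184 mean [ 596.3 -105.4   20.9] z [13.6 22.1 23.9] rect [ 597.2 -105.8] [23.5 49.7] 81.2
```

View pics/c1.png

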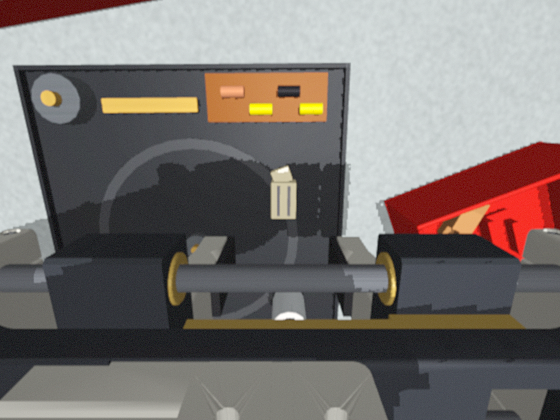

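View pics/binchk.png

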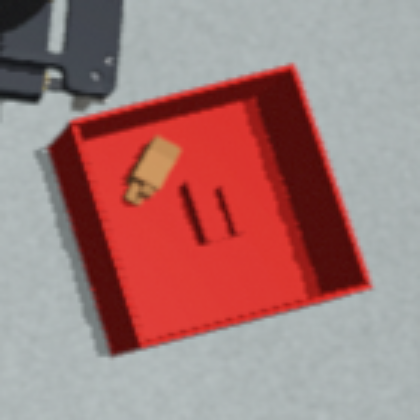

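The wood lies in the bin (crop 155,170). The cream's chipped tip points image-up (+x), at (283,173), with the flat part at (283,200). I'll descend and grip.

>>> {"fn": "carry_out", "kwargs": {"targets": [[0, -0.1, -4, 0, 0, 0], [0, -0.1, -8, 0, 0, 0], [0, -0.1, -11, 0, 0, 0], [0, -0.1, -13, 0, 0, 0], [0, -0.1, -13.6, 0, 0, 0], [0, -0.1, -13.6, 0, 0, 0], [0, -0.1, -13.6, 0, 0, 0]], "jaw": 110}}

```text
time_s: 6.83
tool_pos: [0.5924, -0.1059, 0.014]
tcp_rot: [0.0, 0.997, -0.078, 0.0]
contact_force: [-0.3, 0.7, 0.3]
opening: 0.0502
```

>>> {"fn": "carry_out", "kwargs": {"targets": [[0, 0, 0, 0, 0, 0], [0, 0, 0, 0, 0, 0], [0, 0, 0, 0, 0, 0], [0, 0, 0, 0, 0, 0], [0, 0, 0, 0, 0, 0], [0, 0, 0, 0, 0, 0], [0, 0, 0, 0, 0, 0], [0, 0, 0, 0, 0, 0]], "jaw": 255}}

```text
time_s: 7.5
tool_pos: [0.5924, -0.1049, 0.0138]
tcp_rot: [0.0, 0.997, -0.078, 0.0]
contact_force: [-1.0, -1.6, 2.4]
opening: 0.0241
```

>>> {"fn": "carry_out", "kwargs": {"targets": [[0, 0, 3, 0, 0, 0], [0, 0, 7, 0, 0, 0], [0, 0, 11, 0, 0, 0], [-0.5, -2, 14, 0, 0, 0], [-2, -5, 14, 0, 0, 0], [-4, -9, 14, 0, 0, 0], [-6, -13, 14, 0, 0, 0], [-8, -17, 14, 0, 0, 0], [-9.7, -20.7, 14, 0, 0, 0], [-9.7, -20.7, 11, 0, 0, 0], [-9.7, -20.7, 8, 0, 0, 0], [-9.7, -20.7, 5.6, 0, 0, 0], [-9.7, -20.7, 5.6, 0, 0, 0], [-9.7, -20.7, 5.6, 0, 0, 0]]}}

```text
time_s: 8.67
tool_pos: [0.4944, -0.3117, 0.0687]
tcp_rot: [-0.0, 0.997, -0.078, -0.002]
contact_force: [0.7, -0.4, 0.9]
opening: 0.024
```

>>> {"fn": "carry_out", "kwargs": {"targets": [[0, 0, 0, 0, 0, 0], [0, 0, 0, 0, 0, 0], [0, 0, 0, 0, 0, 0], [0, 0, 0, 0, 0, 0], [0, 0, 0, 0, 0, 0], [0, 0, 0, 0, 0, 0]], "jaw": 100}}

```text
time_s: 9.17
tool_pos: [0.4956, -0.3118, 0.0702]
tcp_rot: [0.0, 0.997, -0.078, 0.001]
contact_force: [1.0, 0.2, 0.3]
opening: 0.0523
```

>>> {"fn": "carry_out", "kwargs": {"targets": [[0, 0, 4, 0, 0, 0], [0, 0, 8, 0, 0, 0], [0, 1, 12, 0, 0, 4], [0, 5, 12, 0, 0, 8], [-1, 9, 12, 0, 0, 12], [-1.9, 13, 12, 0, 0, 16], [-1.9, 17, 12, 0, 0, 19.3], [-1.9, 21, 12, 0, 0, 19.3], [-1.9, 22.1, 10, 0, 0, 19.3], [-1.9, 22.1, 9, 0, 0, 19.3], [-1.9, 22.1, 9, 0, 0, 19.3], [-1.9, 22.1, 9, 0, 0, 19.3]]}}

```text
time_s: 10.17
tool_pos: [0.476, -0.0912, 0.1594]
tcp_rot: [0.0, 0.996, 0.091, -0.001]
contact_force: [0.6, -0.8, -0.3]
opening: 0.0531
```

```bash
python3 -c "
from h import *
look('g1',(.4763,-.0915),.048,.07)
im,d,P=cloud('top'); cv2.imwrite('pics/binchk2.png',cv2.resize(im[140:280,370:510],None,fx=3,fy=3))
im,d,P=cloud('scene'); m=(np.hypot(P[...,0]-.4763,P[...,1]+.0915)<.03)&(P[...,2]>.05)&(P[...,2]<.07)
r=cv2.minAreaRect((P[m][:,:2]*1000).astype(np.float32));print('scene',m.sum(),r)
"
```

```text
t 10.1667 tcp [476.  -91.2 159.4] jaw yaw 100.4 F [ 0.6 -0.8 -0.3] open 0.05311191518050809
1170 mean [477.9 -92.4  59.2] z [50.6 59.5 61.1] rect [476.7 -92.6] [33.  32.5] 10.1
scene 218 ((477.33673095703125, -93.57994079589844), (31.728065490722656, 32.96286392211914), 79.88426208496094)
```

View pics/binchk2.png

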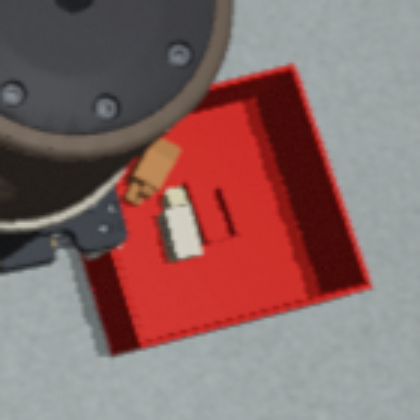

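Both scraps are in the bin: wood at crop (155,170), cream at (182,225). The can measures (477,−93) in all three views. I'll open, descend and grip it.

>>> {"fn": "carry_out", "kwargs": {"targets": [[0.1, -0.1, 0, 0, 0, 0], [0.1, -0.1, 0, 0, 0, 0], [0.1, -0.1, 0, 0, 0, 0], [0.1, -0.1, -2, 0, 0, 0], [0.1, -0.1, -5, 0, 0, 0], [0.1, -0.1, -8, 0, 0, 0], [0.1, -0.1, -10.5, 0, 0, 0], [0.1, -0.1, -12, 0, 0, 0], [0.1, -0.1, -12.8, 0, 0, 0], [0.1, -0.1, -12.8, 0, 0, 0], [0.1, -0.1, -12.8, 0, 0, 0]], "jaw": 20}}

```text
time_s: 11.23
tool_pos: [0.4777, -0.0919, 0.0319]
tcp_rot: [0.0, 0.996, 0.091, -0.0]
contact_force: [0.3, 0.1, 0.5]
opening: 0.081
```

>>> {"fn": "carry_out", "kwargs": {"targets": [[0, 0, 0, 0, 0, 0], [0, 0, 0, 0, 0, 0], [0, 0, 0, 0, 0, 0], [0, 0, 0, 0, 0, 0], [0, 0, 0, 0, 0, 0], [0, 0, 0, 0, 0, 0], [0, 0, 0, 0, 0, 0], [0, 0, 0, 0, 0, 0], [0, 0, 0, 0, 0, 0], [0, 0, 0, 0, 0, 0], [0, 0, 0, 0, 0, 0]], "jaw": 255, "grip_force": 25}}

```text
time_s: 12.15
tool_pos: [0.4774, -0.0918, 0.0316]
tcp_rot: [0.0, 0.996, 0.091, 0.0]
contact_force: [-0.4, 0.5, 2.0]
opening: 0.0335
```

>>> {"fn": "carry_out", "kwargs": {"targets": [[0, 0, 2, 0, 0, 0], [0, 0, 5, 0, 0, 0], [0, 0, 8.5, 0, 0, 0], [0, 0, 12, 0, 0, 0], [0, 1, 14.5, 0, 0, 0], [0, 3, 15, 0, 0, 0], [-0.1, 6, 15, 0, 0, 0], [-0.2, 9.5, 15, 0, 0, 0], [-0.2, 13, 15, 0, 0, 0], [-0.3, 16.5, 15, 0, 0, 0], [-0.3, 20, 15, 0, 0, 0], [-0.4, 23.5, 15, 0, 0, 0], [-0.4, 27, 15, 0, 0, 0], [-0.5, 30.5, 15, 0, 0, 0], [-0.6, 34, 15, 0, 0, 0], [-0.6, 37, 15, 0, 0, 0], [-0.6, 39, 15, 0, 0, 0], [-0.6, 39.9, 15, 0, 0, 0], [-0.6, 39.9, 15, 0, 0, 0], [-0.6, 39.9, 15, 0, 0, 0]]}}

```text
time_s: 13.82
tool_pos: [0.4709, 0.3067, 0.181]
tcp_rot: [0.0, 0.996, 0.091, -0.001]
contact_force: [-0.9, -0.3, -0.7]
opening: 0.0334
```

```bash
python3 -c "
from h import *
o=get_obs(); print(o['tool_pos'],o['opening'],o['contact_force'])
im,d,P=cloud('scene'); cv2.imwrite('pics/s1.png',im[60:300,300:560].repeat(2,0).repeat(2,1))
hsv=cv2.cvtColor(im,cv2.COLOR_BGR2HSV); Z=P[...,2]
def rep(n,m):
    p=P[m]
    if len(p)<5: print(n,'few'); return
    print(n,len(p),(p.mean(0)*1000).round(1),'min',(p.min(0)*1000).round(1),'max',(p.max(0)*1000).round(1))
R=lambda c:np.hypot(P[...,0]-c[0],P[...,1]-c[1])
rep('disc',(R((.471,.307))<.026)&(abs(Z-.07)<.006)&(hsv[...,1]<60)&(hsv[...,2]>120))
rep('held',(R((.471,.307))<.026)&(Z>.14)&(Z<.175)) 
for c in((.5305,.318),(.5915,.329)): rep('row',(R(c)<.03)&(Z>.118)&(Z<.13))
"
```

```text
[0.47094026 0.30668997 0.18101009] 0.03340618090426708 [-0.91329712 -0.34431749 -0.68262867]
disc 173 [470.1 306.2  71.6] min [452.3 287.3  69.2] max [489.6 324.1  74.6]
held 147 [482.2 299.6 164.4] min [466.1 288.3 154. ] max [488.3 325.2 175. ]
row 217 [533.7 314.3 124.9] min [514.3 299.7 118.2] max [548.  332.9 128.6]
row 254 [594.6 325.2 124.8] min [574.9 310.9 118.1] max [610.  346.3 128.5]
```

View pics/s1.png

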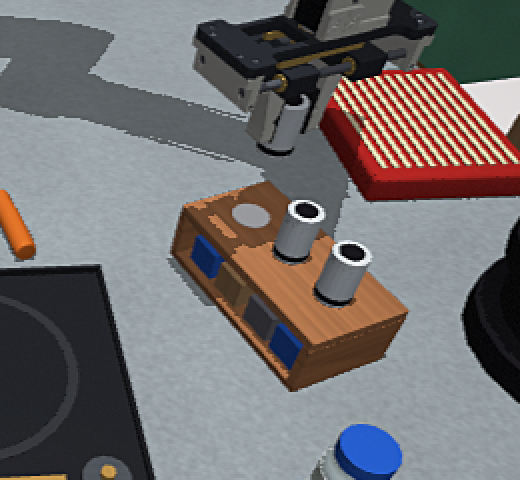

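The held can hangs upright, centred about x=471 over the visible disc (crop (250,215)), and clear of both row cans. I'll lower it.

>>> {"fn": "carry_out", "kwargs": {"targets": [[0, 0, -2, 0, 0, 0], [0, 0, -4, 0, 0, 0], [0, 0, -5.5, 0, 0, 0], [0, 0, -6.8, 0, 0, 0], [0, 0, -7.6, 0, 0, 0], [0, 0, -8.0, 0, 0, 0], [0, 0, -8.2, 0, 0, 0], [0, 0, -8.3, 0, 0, 0], [0, 0, -8.3, 0, 0, 0], [0, 0, -8.3, 0, 0, 0]]}}

```text
time_s: 14.7
tool_pos: [0.4716, 0.3074, 0.0993]
tcp_rot: [-0.0, 0.996, 0.091, 0.0]
contact_force: [0.0, -0.6, -1.3]
opening: 0.0337
```

>>> {"fn": "carry_out", "kwargs": {"targets": [[0, 0, -0.05, 0, 0, 0], [0, 0, -0.1, 0, 0, 0], [0, 0, -0.15, 0, 0, 0], [0, 0, -0.15, 0, 0, 0], [0, 0, -0.15, 0, 0, 0]]}}

```text
time_s: 15.12
tool_pos: [0.4715, 0.3074, 0.0977]
tcp_rot: [-0.0, 0.996, 0.091, 0.0]
contact_force: [-1.4, -0.1, 4.6]
opening: 0.0333
```

The force rose to 4.6 N upward, so the foot is on the rack. Release and withdraw.

>>> {"fn": "carry_out", "kwargs": {"targets": [[0, 0, 0, 0, 0, 0], [0, 0, 0, 0, 0, 0], [0, 0, 0, 0, 0, 0], [0, 0, 0, 0, 0, 0], [0, 0, 0, 0, 0, 0], [0, 0, 0, 0, 0, 0], [0, 0, 0, 0, 0, 0], [0, 0, 0, 0, 0, 0], [0, 0, 1, 0, 0, 0], [0, 0, 3, 0, 0, 0], [0, 0, 6, 0, 0, 0], [0, 0, 10, 0, 0, 0], [0, 0, 14, 0, 0, 0], [0, 0, 16, 0, 0, 0], [0, -4, 16, 0, 0, 0], [0, -8, 16, 0, 0, 0], [0, -12, 16, 0, 0, 0], [0, -16, 16, 0, 0, 0], [0, -20, 16, 0, 0, 0], [0, -20, 16, 0, 0, 0]], "jaw": 20}}

```text
time_s: 16.78
tool_pos: [0.4702, 0.1021, 0.2583]
tcp_rot: [0.0, 0.996, 0.089, 0.0]
contact_force: [0.6, 1.3, -0.2]
opening: 0.0807
```

```bash
python3 -c "
from h import *
o=get_obs(); print(o['time_s'],o['tool_pos'],o['opening'])
im,d,P=cloud('top'); cv2.imwrite('pics/end.png',im); Z=P[...,2]
hsv=cv2.cvtColor(im,cv2.COLOR_BGR2HSV)
for n,c in dict(good=(.4707,.307),ra=(.5306,.318),rb=(.5915,.329)).items():
    m=(np.hypot(P[...,0]-c[0],P[...,1]-c[1])<.03)&(Z>.115)&(Z<.135); p=P[m]
    print(n,cv2.minAreaRect((p[:,:2]*1000).astype(np.float32)),np.median(p[:,2]))
m=(np.abs(P[...,0]-.5105)<.07)&(np.abs(P[...,1]+.302)<.07)&(Z<.06)&(hsv[...,1]<170); p=P[m]; print('scraps',m.sum(),p.min(0),p.max(0))
"
```

```text
16.7833 [0.47018241 0.10211561 0.25827674] 0.08072040685402118
good ((464.3763122558594, 303.2802429199219), (17.534427642822266, 32.88016128540039), 34.21747589111328) 0.12461540134515092
ra ((0.0, 0.0), (0.0, 0.0), 0.0) nan
rb ((0.0, 0.0), (0.0, 0.0), 0.0) nan
scraps 535 [ 0.44094154 -0.3718827  -0.00440892] [ 0.56731826 -0.23201514  0.05586957]
  return _methods._mean(a, axis=axis, dtype=dtype,
  ret = ret.dtype.type(ret / rcount)
```

View pics/end.png

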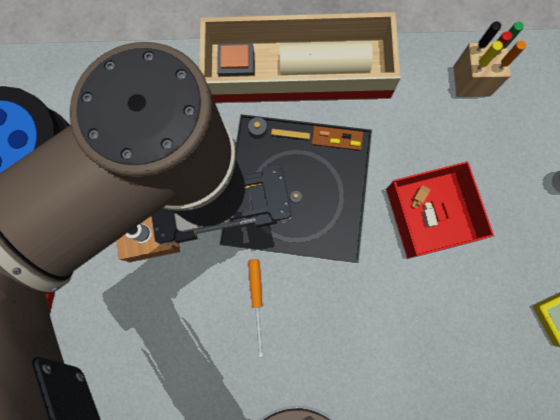

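The arm hides the rack at about (150,200); both scraps are in the bin at (422,195) and (430,213). I'll move aside and re-measure.

>>> {"fn": "carry_out", "kwargs": {"targets": [[0, -4, 0, 0, 0, 0], [0, -8, 0, 0, 0, 0], [0, -12, 0, 0, 0, 0], [0, -16, 0, 0, 0, 0], [0, -20, 0, 0, 0, 0], [0, -24, 0, 0, 0, 0], [0, -28, 0, 0, 0, 0], [0, -28, 0, 0, 0, 0], [0, -28, 0, 0, 0, 0], [0, -28, 0, 0, 0, 0]]}}

```text
time_s: 17.67
tool_pos: [0.4715, -0.1727, 0.2573]
tcp_rot: [-0.0, 0.996, 0.09, 0.0]
contact_force: [0.4, 0.9, -0.5]
opening: 0.0811
```

```bash
python3 -c "
from h import *
for v in('top','scene'):
  im,d,P=cloud(v); Z=P[...,2]
  if v=='top': cv2.imwrite('pics/end2.png',im)
  for n,c in dict(good=(.4707,.307),ra=(.5306,.318),rb=(.5915,.329)).items():
    m=(np.hypot(P[...,0]-c[0],P[...,1]-c[1])<.03)&(Z>.115)&(Z<.135); p=P[m]
    if len(p): print(v,n,cv2.minAreaRect((p[:,:2]*1000).astype(np.float32)),np.median(p[:,2]))
    else: print(v,n,'hidden')
"
```

```text
top good ((470.4794921875, 307.3455810546875), (32.494773864746094, 33.004520416259766), 86.50638580322266) 0.12468280761885563
top ra ((530.8233642578125, 318.8193359375), (32.96478271484375, 31.858728408813477), 85.0514907836914) 0.12515114683786704
top rb ((591.791748046875, 329.3570556640625), (31.889102935791016, 32.54946517944336), 9.4861421585083) 0.12486693612110684
scene good ((470.8884582519531, 304.6342468261719), (32.39963150024414, 32.75959014892578), 68.47618865966797) 0.12543106080202265
scene ra ((530.9027099609375, 315.5781555175781), (32.60310363769531, 32.51568603515625), 64.62767791748047) 0.12562049780067705
scene rb ((592.1814575195312, 327.65313720703125), (32.36396789550781, 32.723731994628906), 43.51112747192383) 0.12535281704766052
```

View pics/end2.png

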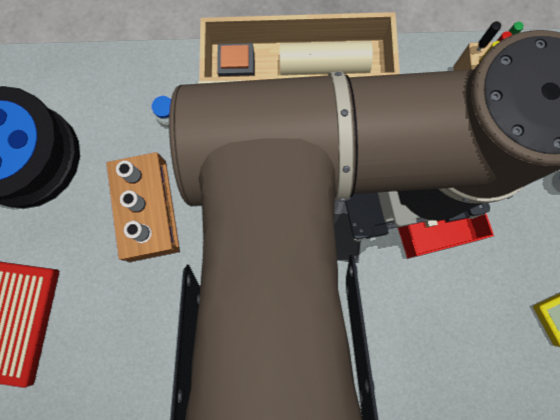

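The three cans stand in a row at (125,170), (130,200) and (137,232). The good can is within 1 mm of the disc in the top view, and the row cans have not moved.

```bash
python3 -c "
from h import *
print(finish_job())"
```

```text
the job is handed in; nothing more can be done
None
```

I put both scraps in the red bin, stood the good can on the white disc, moved the arm clear and handed the job in at about 18 s of the 54 s allowed.

**Last checks**
- **Good can:** it measured (470.5, 307.3) mm in the top view, against (470.9, 307.1) for the disc. Its top is at z ≈ 125 mm, as expected for a can standing on the rack.
- **Row cans:** both stand within 1 mm of where they started in the top view.
- **Scraps:** the second-to-last top picture shows both lying in the bin. In the final picture the arm hid most of the bin, so I did not check them again.

**Disagreements**
- The scene camera put the good can and the nearest row can about 3 mm lower in y than the top view, and the far one about 2 mm. I take this as calibration error, since it is well inside the 12 mm tolerance.
- A first end check gave unusable rack readings because the arm was in the way. I moved it aside and measured again.

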